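Index the sample carousel and hold the spring clip open over the batch card

ROBOT

A 6-joint arm with a two-finger parallel gripper is mounted at the origin on the work surface. World frame = base frame: x ahead of the robot, y to its left, z up, the work surface at z = 0. Lengths are in m, angles in rad, forces in N, time in s.
With the tool pointing down it reaches from about 0.225 to 0.875 m from the base axis. Payload 3.4 kg.
Tool frame: the origin (TCP) lies at the very end of the fingers, on their centre line; the grasp point (between the pads) lies 19 mm behind it (manip.hold_point_z is the distance from the TCP to the grasp point, in m); z points along the fingers, x is the direction in which the jaws open and shut, and the axes are right-handed (so a half turn about z gives the same grasp; the last joint's range is limited). The gripper opens to 85 mm and grips with 20 to 120 N. Pads are 22 mm wide; open, the fingers measure 114 mm over their backs; the gripper's body (76 mm by 85 mm) begins 54 mm behind the grasp point. The pads swing forward as they close: fully open they stand 13 mm farther back than shut.
Start: joints at [1.217, 0.276, 1.505, -0, 1.361, -0.121], TCP at [0.133, 0.56, 0.231] pointing down, gripper open.
Joint ranges: [-2.89, 2.89], [-0.75, 2.08], [0.22, 2.7], [-1.18, 4.32], [0.11, 2.71], [-2.7, 2.7]. Speed limits (rad/s): [2.57, 2.57, 3.14, 3.14, 3.14, 3.14].

INTERFACE

Orientations are given as a unit quaternion [w, x, y, z].
In Python, from rig import telemetry, cams, manip, finder gives the robot as it stands. The module is installed in compiled form; this text tells all that it offers.
- The arm moves only by the tool carry_out, never from a script. Its argument "rows" is a list that holds one entry, the list of rows, each a list of 5 numbers: the gripper's target within -1 to 1 (fully open at 1, half-way at 0, shut at -1), then the shift along the world's x, y, z in cm, then the turn about the world's z in rad. A call has 1 to 12 rows; each row shifts and turns the commanded pose from where the row before left it; what a row does not reach is not made up. A row lasts 1/10 s, in which the tool goes at most 50 mm and 8.59 degrees, less where a joint would pass 70% of its speed; a pose out of reach is approached as far as the arm can. A call with a gripper value outside its range is refused whole. The fingers move at their own pace and stop on an object; "force" is the grip in N (left out, the last holds). Time passes only in rows, so rows that do not move let the fingers close. It gives the time, the measured TCP pose, the force and the opening at its end, in the units of the state.
- telemetry.get_state(): the state, without advancing time (a new reading comes with each control period).
- cams.get_image(name): name is "side" or "top"; returns a dict with "image" (420x560x3 uint8, red, green, blue), "camera_matrix" (3x3 intrinsics, pixels), "k1" (the pictures are not rectified: a ray, as slopes to the right and down, at radius r is drawn at 1 + k1 r^2 times it, then the intrinsics apply), "eye" and "attitude" of the camera in the world. Camera axes: x right, y down, z forward; pixel columns grow to the right and rows downward; lengths in m; the calibration is good to about 2 mm. A picture is of the moment at which its call begins. There is no depth.
- manip.sign_off(): hands the job in, once; it reports no verdict.
Trained networks look in a picture, given as the dict that the camera call returned (one of the last four; its "shot" number tells which), for a name from the list of things; names that differ only in an ending like _2 or _b are one class to them, and where a whole thing is asked for, a point or a joint stands for the part that bears it (a point fixed in the world has none). Each returns a list of dicts, best first, with "confidence" (0 to 1); they miss things now and then, are a little off and sometimes report something else, mostly with a low value. They report only what shows in the picture. A call takes as long as a camera call.
- finder.boxes_of(picture, thing): "xy" ([column, row] in pixels, amid what is visible of it).
The state is a dict: "clock": time; "qpos": joint angles; "qd": joint speeds; "effort": joint torques, N m; "position": TCP position; "ee_rot": TCP orientation; "contact_force": force on the tool from outside, world axes, zero at the start; "moment": the same for the moment, N m; "width": finger opening in m.
Only numpy, scipy, OpenCV 4.12 (cv2) and the standard library are available. Lean on these libraries where they do the work, as an engineer would, in place of code of your own. Each camera call takes 0.05 s, during which the arm holds its last target.

TASK

Turn the sample carousel by its black handle, a quarter turn counterclockwise seen from above, until it clicks in with the batch card's station at the front, over the plunger. Then take the dark steel spring clip off the wall of the cap tub by squeezing its tails, bring it over the middle of the card's top edge and lower it gently so that the jaws gape on both sides of the edge without touching the card, ready for me to slip the lab sheet in. Finish there, still squeezing it open and holding it, and leave everything else on the bench where it stands.

Things in the scene. Friction and masses are not known exactly. Their poses are not given: they have to be found in the camera images.
- carousel_base: fixed round base of the sample carousel, 224 mm across. Origin on the turning axis at table height; its -x axis points to the FRONT. The steel disc on it is 280 mm across, its top 53 mm above the table, with four stations at 90 degrees, each with a card holder 48 mm and a bottle pocket 100 mm from the axis. Only one station holds a card.
- plunger_tip (a point): front end of the spring plunger's small black pull knob (leave it alone), under the front rim of the disc, 153 mm from the turning axis, 30 mm above the table. The plunger clicks between index pins at each station: 3 to 8 N at the handle to turn out of or into a click; in between the disc turns freely and stays where left; let go within 4 degrees of a station, it centres itself.
- carousel (a joint): turn of the carousel disc, rad, counterclockwise seen from above positive, no stops within a turn; 0 = the card's station clicked in at the front, -1.571 = clicked in with the card on the base's +y side, where it starts
- index_knob (a point): centre of the round black grip of the one index handle: 20 mm across, 32 mm high, axis vertical, on a thin post on the disc 118 mm from the turning axis; 131 mm above the table. In the base's frame it starts at 135 degrees (-x, +y) and goes by the front to 225 degrees (-x, -y). Nearest bottles: 44 mm across, centres 85 mm from it, tops 141 mm above the table.
- card_edge (a point): middle of the top edge of the stiff brown batch card standing upright in its holder on the disc: 90 mm wide, 2.5 mm thick, top edge 142 mm above the table. z up, y along the edge, x through the card's thickness. With its station in front this point lies 48 mm in front of the turning axis. The card turns with the disc.
- cap_tub: fixed white plastic tub of bottle caps, 160 (x) by 180 (y) by 65 mm high, walls 3 mm thick; origin under its centre. The clip is parked astride its -x wall, somewhere along it.
- clip: dark steel spring clip, 70 g, 40 mm wide, upright, jaws down, tails up. Origin midway on its spring barrel (11 mm across); y along barrel and jaws, z up to the tails, x the way jaws and tails spread. The jaw lips end 36 mm below the origin; parked, they grip the tub's wall 14 mm deep, so the origin is 87 mm above the table. The tails are plates 36 mm wide that end 37 mm above the origin.
- clip_grip (a point): midway between the tails, 26 mm above the barrel, same axes: the height to squeeze at, 113 mm above the table when parked. The tail ends are then 46 mm apart over all (22 mm near the barrel). Squeezing them along x opens the jaws: 5 N a side, 10 N at the stop: tails nearly parallel, 25 mm over all, jaws gaping 21 mm; 15 N or more holds it there. Squeezed, the clip sinks 4 to 9 mm in the fingers.
- clip_lever_a (a joint): opening of the clip's +x lever, rad: 0 parked on the tub's wall, -0.05 fully shut, 0.27 at the open stop
- clip_lever_b (a joint): opening of the clip's -x lever, rad, as the other
- label_roll: bystander: roll of blank labels standing on end, 84 mm across, 45 mm high
- spare_bottle: bystander: loose capped amber bottle, 46 mm across, 115 mm high
- cap_jar: bystander: jar with a white lid, 80 mm across, 95 mm high
- jug: bystander: steel measuring jug with a handle, 92 mm across, 105 mm high
- funnel: bystander: white funnel standing mouth down, 100 mm across, 92 mm high
- refractometer: bystander: black hand refractometer lying down, 190 mm long, 31 mm high
- scoop: bystander: steel spoon lying down, 200 mm long

How it is judged:
On the way, in this order (a step that is already met when the one before it is completed fails the run):
1. the carousel is turned so that the card's station has clicked in at the front (y of card_edge in the frame of carousel_base between -0.0035 and 0.0035 m and x of card_edge in the frame of carousel_base below -0.03 m and velocity of joint carousel between -0.05 and 0.05 rad/s), for 0.2 s.
2. the clip is off the tub and held in the fingers (contact force between clip and the fingers above 3 N and contact force between clip and cap_tub below 0.1 N and height (world z) of clip_grip above 0.135 m), for 0.2 s.
At the end, for the whole second after the job is handed in: Card station clicked in at the front (within 3.5 mm, at rest). Fingers hold the clip open (both levers over 0.15 rad), upright and along the edge (0.25 rad), within 25 mm of its middle; edge 5 to 31 mm below the barrel axis, 8 mm from mid-gape at most. Clip still, touching neither carousel nor tub (all of step 1 and contact force between clip and the fingers above 3 N and value of joint each of clip_lever_a, clip_lever_b above 0.15 rad and x of card_edge in the frame of clip between -0.008 and 0.008 m and y of card_edge in the frame of clip between -0.025 and 0.025 m and z of card_edge in the frame of clip between -0.031 and -0.005 m and angle between the y axis of clip and the y axis of card_edge, either way round below 0.25 rad and angle between clip's own z axis and vertical below 0.25 rad and contact force between clip and carousel below 0.5 N and contact force between clip and cap_tub below 0.2 N and linear speed of clip below 0.02 m/s); the arm keeps its last pose, push and grip.
It fails at once if a bystander was shifted by more than 30 mm (distance of any of label_roll, spare_bottle, cap_jar, jug, funnel, refractometer, scoop from where it was at the start of the episode above 0.03 m).
It fails at once if the clip was rammed or snapped hard onto the carousel or its card (contact force between clip and carousel above 20 N).
It also fails if it takes over 51 s, if anything falls off the work surface, if the arm or the gripper's body presses on something with over 40 N, if the wrist force passes 120 N, or if a joint passes its speed limit or range.

## Working session

There is one attempt and no reset: what is moved stays moved. The work goes in short steps, Python scripts to look and compute and a tool call to move; the robot and the scene stay as the last step left them, time stands still between calls to the robot, and variables do not carry over. Pictures are saved under pics/ and viewed, and the job is handed in when it is done.

Besides the shell and the picture viewer there is one more tool, called after "Call:" by a JSON object that holds its "api" and its "payload", one argument or row to a line. carry_out: Moves the arm, as the interface text tells. Its arguments: {"type":"object","properties":{"rows":{"type":"array","items":{"type":"array","items":{"type":"array","items":{"type":"number"}}}},"force":{"type":"number"}},"required":["rows"]}

```bash
mkdir -p pics; cat > h.py <<'E'
import numpy as np, cv2
from rig import telemetry, cams, manip, finder
from scipy.spatial.transform import Rotation as R
def rot(a):
    a=np.array(a,float)
    return a if a.shape==(3,3) else R.from_quat(a[[1,2,3,0]]).as_matrix()
def grab(n,save=None):
    p=cams.get_image(n)
    if save: cv2.imwrite('pics/'+save,p['image'][:,:,::-1])
    return p
def ray(p,uv):
    K=np.array(p['camera_matrix']);k=p['k1']
    d=np.array([(uv[0]-K[0,2])/K[0,0],(uv[1]-K[1,2])/K[1,1]])
    s=d.copy()
    for _ in range(30): s=d/(1+k*(s@s))
    v=rot(p['attitude'])@np.array([s[0],s[1],1]); return np.array(p['eye']),v/np.linalg.norm(v)
def atz(p,uv,z):
    o,v=ray(p,uv); return o+v*(z-o[2])/v[2]
def proj(p,X):
    c=rot(p['attitude']).T@(np.array(X)-np.array(p['eye'])); s=c[:2]/c[2]; s=s*(1+p['k1']*(s@s))
    K=np.array(p['camera_matrix']); return np.array([K[0,0]*s[0]+K[0,2],K[1,1]*s[1]+K[1,2]])
def tri(rs):
    A=np.zeros((3,3));b=np.zeros(3)
    for o,v in rs:
        M=np.eye(3)-np.outer(v,v);A+=M;b+=M@o
    X=np.linalg.solve(A,b); return X,[np.linalg.norm((np.eye(3)-np.outer(v,v))@(X-o)) for o,v in rs]
E
python3 - <<'E'
from h import *
np.set_printoptions(precision=4,suppress=True)
s=telemetry.get_state(); print(s)
a=grab('side','s0.png');b=grab('top','t0.png')
for p in(a,b): print(p['eye'],rot(p['attitude'])@[0,0,1],p['camera_matrix'],p['k1'],p['shot'])
for n in ['carousel_base','plunger_tip','index_knob','card_edge','cap_tub','clip','clip_grip','label_roll','spare_bottle','cap_jar','jug','funnel','refractometer','scoop']:
    for nm,p in(('side',a),('top',b)):
        print(n,nm,[(np.round(d['xy'],1).tolist(),round(d['confidence'],2)) for d in finder.boxes_of(p,n)[:3]])
E
```

```text
{'clock': 0.0, 'qpos': array([ 1.217 ,  0.2766,  1.5061, -0.    ,  1.3607, -0.121 ]), 'qd': array([-0.0005,  0.0007,  0.0002, -0.0015,  0.0025,  0.0003]), 'effort': array([ -0.0014, -41.6774, -24.5797,  -0.0002,   0.0111,   0.    ]), 'position': array([0.1325, 0.559 , 0.2304]), 'ee_rot': array([ 0.0005,  0.7844,  0.6202, -0.0008]), 'contact_force': array([ 0.6883,  0.203 , -0.0031]), 'moment': array([0.0716, 0.0343, 0.0018]), 'width': 0.0855941917401094}
[0.3531 0.9173 0.6502] [ 0.1716 -0.8496 -0.4987] [[426.2821   0.     278.7415]
 [  0.     426.2821 214.6646]
 [  0.       0.       1.    ]] -0.1331012472178234 1
[0.3738 0.0068 1.15  ] [ 0.1511 -0.0058 -0.9885] [[405.3775   0.     275.275 ]
 [  0.     405.3775 210.6015]
 [  0.       0.       1.    ]] -0.06843634861161113 2
carousel_base side [([269.2, 202.9], 0.77), ([288.6, 170.9], 0.61)]
carousel_base top [([350.7, 186.3], 0.6)]
plunger_tip side [([267.6, 204.5], 0.89)]
plunger_tip top [([351.1, 185.6], 0.85)]
index_knob side [([264.7, 194.0], 0.56)]
index_knob top [([356.8, 186.5], 0.61), ([218.3, 227.9], 0.3)]
card_edge side [([2
[... 309 characters left out ...]
5.0, 222.5], 0.78), ([350.3, 188.3], 0.31)]
label_roll side [([304.2, 242.0], 0.98), ([279.4, 263.6], 0.37), ([216.6, 216.2], 0.15)]
label_roll top [([283.6, 232.2], 0.88)]
spare_bottle side [([216.1, 216.7], 0.57)]
spare_bottle top [([293.7, 147.8], 0.75)]
cap_jar side [([341.8, 328.5], 0.9)]
cap_jar top [([164.3, 275.2], 0.6)]
jug side [([357.5, 194.8], 0.75)]
jug top [([222.1, 227.8], 0.64), ([380.5, 283.9], 0.57)]
funnel side [([246.5, 388.2], 0.76)]
funnel top [([121.2, 226.2], 0.95), ([353.2, 184.6], 0.47)]
refractometer side [([278.9, 260.7], 0.66)]
refractometer top [([438.6, 202.1], 0.84), ([284.4, 232.6], 0.19)]
scoop side [([335.2, 180.3], 0.64)]
scoop top [([437.3, 255.4], 0.62)]
```

View pics/s0.png

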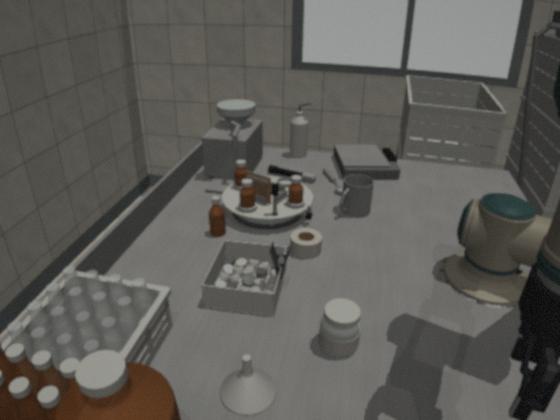

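View pics/t0.png

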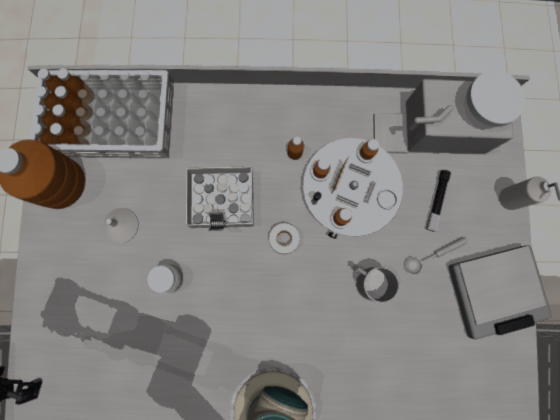

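Both pictures show the whole bench: in the top view the carousel is around (352,186), the knob around (316,197), the clip around (217,221) and the robot base around (272,400). I'll enlarge the details.

```bash
python3 - <<'E'
import cv2
t=cv2.imread('pics/t0.png');s=cv2.imread('pics/s0.png')
def c(i,x0,y0,x1,y1,f,n):
    a=cv2.resize(i[y0:y1,x0:x1],None,fx=f,fy=f,interpolation=cv2.INTER_CUBIC); a=cv2.convertScaleAbs(a,alpha=1.5); cv2.imwrite('pics/'+n,a)
c(t,290,125,420,250,5,'t0c.png'); c(t,175,155,265,240,6,'t0t.png'); c(s,190,150,330,320,3.5,'s0c.png')
E
```

```text
(no output)
```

View pics/t0c.png

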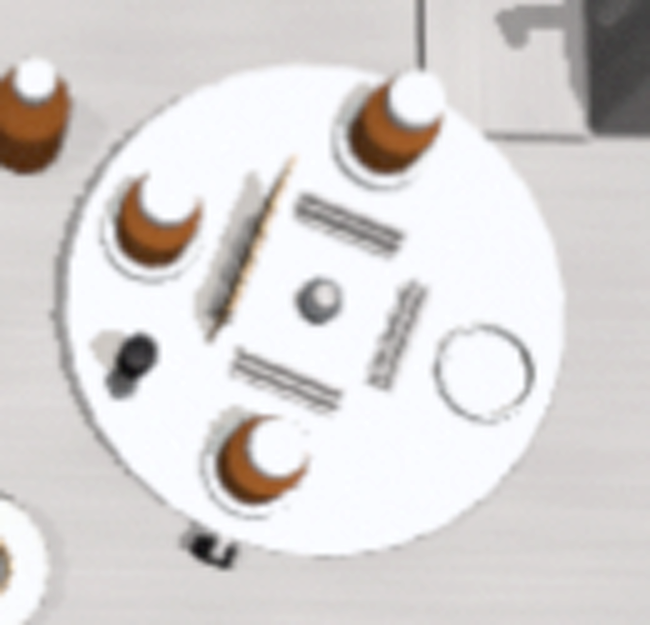

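View pics/t0t.png

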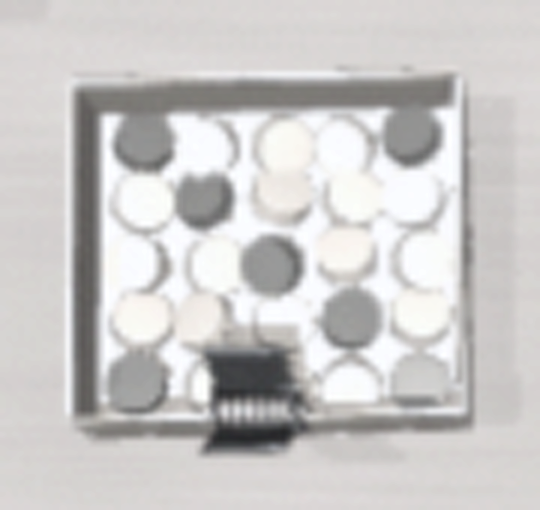

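View pics/s0c.png

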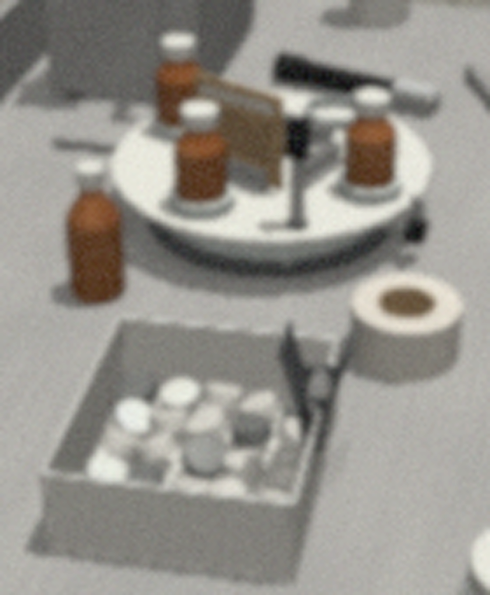

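```bash
python3 - <<'E'
from h import *
np.set_printoptions(precision=4,suppress=True)
a=grab('side');b=grab('top')
T=lambda x,y:(290+(x+.5)/5-.5,125+(y+.5)/5-.5)
U=lambda x,y:(175+(x+.5)/6-.5,155+(y+.5)/6-.5)
S=lambda x,y:(190+(x+.5)/3.5-.5,150+(y+.5)/3.5-.5)
print('knob',tri([ray(b,T(136,360)),ray(a,S(297,135))]), atz(b,T(138,354),.147))
print('card',tri([ray(b,T(255,240)),ray(a,S(241,88))]))
print('cardends at .142',atz(b,T(293,157),.142),atz(b,T(214,326),.142))
print('barrel',tri([ray(b,U(256,411)),ray(a,S(320,385))]), atz(b,U(256,411),.087))
print('tail+ end',atz(b,U(251,350),.124),'tail- end',atz(b,U(247,450),.124))
print('barrel ends',atz(b,U(218,412),.0885),atz(b,U(300,411),.0885))
print('tub corners .065',[atz(b,U(*c),.065) for c in[(75,80),(465,76),(76,420),(465,417)]])
# disc fit
h=cv2.cvtColor(b['image'],cv2.COLOR_RGB2GRAY)
m=(h>195).astype(np.uint8);m=cv2.morphologyEx(m,cv2.MORPH_CLOSE,np.ones((9,9)))
n,l,st,ce=cv2.connectedComponentsWithStats(m)
for i in range(1,n):
    if st[i,4]>3000: print(st[i],ce[i])
i=l[186,365]; c=max(cv2.findContours((l==i).astype(np.uint8),cv2.RETR_EXTERNAL,cv2.CHAIN_APPROX_NONE)[0],key=len)[:,0]
P=np.array([atz(b,q,.053)[:2] for q in c])
P=P[[k for k in cv2.convexHull(P.astype(np.float32),returnPoints=False)[:,0]]]
from scipy.optimize import least_squares
r=least_squares(lambda x:np.hypot(P[:,0]-x[0],P[:,1]-x[1])-.14,[.5,-.2],loss='soft_l1',f_scale=.002)
print('disc',r.x,np.sqrt(np.mean(r.fun**2)),len(P))
print('plunger',atz(b,T(215,560),.03),[atz(b,d['xy'],.03) for d in finder.boxes_of(b,'plunger_tip')])
C=r.x
k=tri([ray(b,T(136,360)),ray(a,S(297,135))])[0]; v=k[:2]-C; print('knob r,ang',np.hypot(*v),np.degrees(np.arctan2(v[1],v[0])))
v=tri([ray(b,T(255,240)),ray(a,S(241,88))])[0][:2]-C; print('card r,ang',np.hypot(*v),np.degrees(np.arctan2(v[1],v[0])))
for n,z in [('label_roll',.045),('spare_bottle',.1),('cap_jar',.095),('jug',.1)]:
    for p in (a,b):
        d=finder.boxes_of(p,n); print(n,[atz(p,e['xy'],z)[:2] for e in d[:2]])
E
```

```text
knob (array([ 0.57  , -0.1044,  0.1319]), [np.float64(0.002217683852298685), np.float64(0.002217683852298811)]) [ 0.568 -0.104  0.147]
card (array([ 0.6315, -0.1649,  0.139 ]), [np.float64(0.0010053947681683173), np.float64(0.0010053947681683746)])
cardends at .142 [ 0.6743 -0.1846  0.142 ] [ 0.5843 -0.1432  0.142 ]
barrel (array([0.5003, 0.1534, 0.086 ]), [np.float64(0.0003862204035991745), np.float64(0.0003862204035993887)]) [0.4998 0.1532 0.087 ]
tail+ end [0.5215 0.1513 0.124 ] tail- end [0.4787 0.1513 0.124 ]
barrel ends [0.4988 0.1697 0.0885] [0.5    0.1337 0.0885]
tub corners .065 [array([0.6537, 0.246 , 0.065 ]), array([0.6591, 0.0667, 0.065 ]), array([0.4966, 0.2372, 0.065 ]), array([0.5016, 0.0623, 0.065 ])]
disc [ 0.5449 -0.0118] 0.8908248312670367 4
plunger [ 0.4752 -0.1602  0.03  ] [array([ 0.6201, -0.2106,  0.03  ]), array([0.4955, 0.4287, 0.03  ])]
knob r,ang 0.09598416054794597 -74.84155690307142
card r,ang 0.1759115423053851 -60.517021460970874
label_roll []
label_roll [array([ 0.4497, -0.0235]), array([ 0.427, -0.425])]
spare_bottle [array([0.6952, 0.0497])]
spare_bottle [array([ 0.6971, -0.0519])]
cap_jar [array([0.3528, 0.348 ])]
cap_jar [array([0.3605, 0.285 ])]
jug [array([ 0.3406, -0.1787])]
jug [array([ 0.3437, -0.2707])]
```

```bash
python3 - <<'E'
from h import *
from scipy.optimize import least_squares
np.set_printoptions(precision=4,suppress=True)
b=grab('top')
T=lambda x,y:(290+(x+.5)/5-.5,125+(y+.5)/5-.5)
h=cv2.GaussianBlur(cv2.cvtColor(b['image'],cv2.COLOR_RGB2GRAY),(0,0),.8).astype(np.float32)
c0=np.array([.612,-.213]);pts=[]
for t in np.radians(np.arange(0,360,3)):
    rr=np.arange(.125,.155,.0005); q=np.array([proj(b,[c0[0]+r*np.cos(t),c0[1]+r*np.sin(t),.053]) for r in rr],np.float32)
    v=cv2.remap(h,q[:,0].reshape(1,-1),q[:,1].reshape(1,-1),cv2.INTER_LINEAR)[0]
    g=np.gradient(v); i=np.argmin(g)
    if g[i]<-1: pts.append([c0[0]+rr[i]*np.cos(t),c0[1]+rr[i]*np.sin(t)])
P=np.array(pts)
r=least_squares(lambda x:np.hypot(P[:,0]-x[0],P[:,1]-x[1])-x[2],[.6,-.2,.14],loss='soft_l1',f_scale=.001)
C=r.x[:2];print('disc',r.x,np.median(abs(r.fun)),len(P))
for n,q in (('knobtop',atz(b,T(138,354),.147)),('card',atz(b,T(253.5,241.5),.142)),('plunger',atz(b,T(215,562),.03)),('hubtop?',atz(b,T(320,298),.08))):
    v=q[:2]-C;print(n,q,np.hypot(*v),np.degrees(np.arctan2(v[1],v[0])))
E
```

```text
disc [ 0.6164 -0.2137  0.139 ] 0.0006603258903122022 117
knobtop [ 0.568 -0.104  0.147] 0.11993509103716334 113.8001471036693
card [ 0.6289 -0.1637  0.142 ] 0.051543121658779854 75.95652033708139
plunger [ 0.4741 -0.1602  0.03  ] 0.15204158668091255 159.38227028740286
hubtop? [ 0.614  -0.2102  0.08  ] 0.004255221219871806 124.47411425507657
```

Measurements agree: the axis is near (0.615,-0.213), front points to about 158.5°, and the knob is at (0.569,-0.104, z 0.131). The clip barrel is at (0.500,0.153,0.086) with yaw about 2°. I'll go over to the knob with the fingers half open.

Call:
{"api": "carry_out", "payload": {
  "rows": [
    [[0,1.5,-2.2,0,-0.06],[0,2.5,-3.8,0,-0.08],[0,2.7,-4.1,0,-0.08],[0,2.7,-4.1,0,-0.08],[0,2.7,-4.1,0,-0.08],[0,2.7,-4.1,0,-0.08],[0,2.7,-4.1,0,-0.08],[0,2.7,-4.1,0,-0.08],[0,2.7,-4.1,0,-0.08],[0,2.7,-4.1,0,-0.08],[0,2.7,-4.1,0,-0.08],[0,2.7,-4.1,0,-0.07]]
  ],
  "force": 30
}}

```text
clock: 3.3
position: [0.4435, 0.0876, 0.2317]
ee_rot: [-0.0, 0.98, 0.201, 0.001]
contact_force: [0.6, 1.0, -0.4]
width: 0.0426
```

Call:
{"api": "carry_out", "payload": {
  "rows": [
    [[0,2.7,-4.1,0,0],[0,2.7,-4.1,0,0],[0,2.7,-4.1,0,0],[0,2.7,-4.1,0,0],[0,1.8,-2.9,0,0],[0,0,0,0,0],[0,0,0,0,0]]
  ]
}}

```text
clock: 4.0
position: [0.5685, -0.1039, 0.2308]
ee_rot: [-0.001, 0.979, 0.202, -0.001]
contact_force: [0.4, 0.8, -0.5]
width: 0.0425
```

```bash
cat > v.py <<'E'
import sys
from h import *
n,x0,y0,x1,y1,f,o=sys.argv[1],*map(float,sys.argv[2:7]),sys.argv[7]
p=grab(n); i=p['image'][int(y0):int(y1),int(x0):int(x1),::-1]
i=cv2.resize(i,None,fx=f,fy=f,interpolation=cv2.INTER_CUBIC); cv2.imwrite('pics/'+o,cv2.convertScaleAbs(i,alpha=1.5))
E
python3 v.py side 190 110 330 240 5 s1.png
```

```text
(no output)
```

View pics/s1.png

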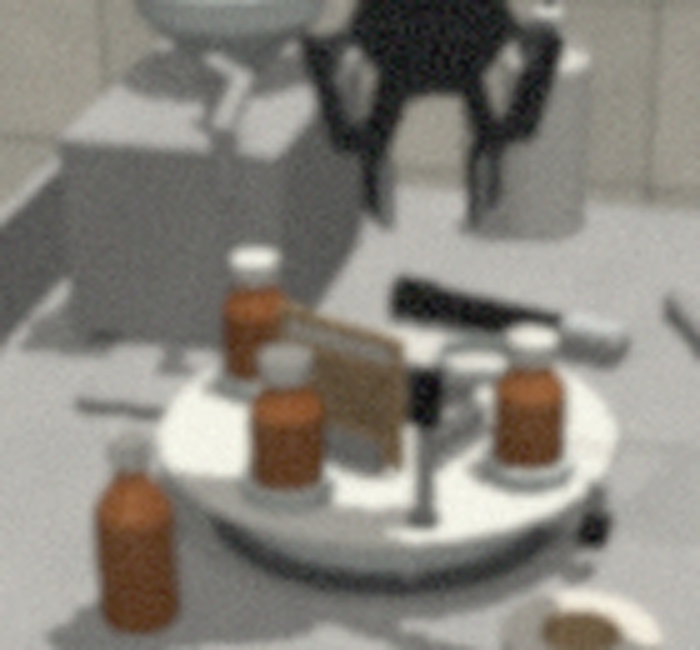

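The knob at (425,395) in the crop lies right under the middle between the fingertips (427,215). Going down and gripping.

Call:
{"api": "carry_out", "payload": {
  "rows": [
    [[0,0,0,-2,0],[0,0,0,-3,0],[0,0,0,-3,0],[0,0,0,-2,0],[0,0,0,-1.6,0],[0,0,0,0,0],[-1,0,0,0,0],[-1,0,0,0,0],[-1,0,0,0,0],[-1,0,0,0,0],[-1,0,0,0,0],[-1,0,0,0,0]]
  ],
  "force": 30
}}

```text
clock: 5.25
position: [0.5699, -0.1024, 0.1167]
ee_rot: [-0.0, 0.979, 0.202, 0.002]
contact_force: [2.4, 4.6, 2.7]
width: 0.0192
```

```bash
python3 v.py side 190 110 330 240 5 s2.png; python3 - <<'E'
import numpy as np
C=np.array([.6155,-.2135]);r=.1185
# arc deltas 24 rows of 3.75 deg from measured 
from rig import telemetry
s=telemetry.get_state();p=s['position'];v=p[:2]-C;print(p,s['width'],s['contact_force'],np.hypot(*v),np.degrees(np.arctan2(v[1],v[0])))
a0=113.5
prev=np.array([0,0]);
for k in range(1,25):
    a=np.radians(a0+k*3.75);d=.118*np.array([np.cos(a)-np.cos(np.radians(a0)),np.sin(a)-np.sin(np.radians(a0))])*100
    d=np.round(d,2);print(k,np.round(d-prev,2),d);prev=d
E
```

```text
[ 0.569856   -0.10240146  0.11672926] 0.019135386190928968 [1.93259551 4.31638728 2.10753095] 0.12010936327029179 112.33494100751733
1 [-0.7  -0.33] [-0.7  -0.33]
2 [-0.67 -0.38] [-1.37 -0.71]
3 [-0.65 -0.42] [-2.02 -1.13]
4 [-0.62 -0.46] [-2.64 -1.59]
5 [-0.59 -0.5 ] [-3.23 -2.09]
6 [-0.55 -0.53] [-3.78 -2.62]
7 [-0.52 -0.58] [-4.3 -3.2]
8 [-0.48 -0.6 ] [-4.78 -3.8 ]
9 [-0.44 -0.64] [-5.22 -4.44]
10 [-0.4  -0.66] [-5.62 -5.1 ]
11 [-0.35 -0.69] [-5.97 -5.79]
12 [-0.3  -0.71] [-6.27 -6.5 ]
13 [-0.26 -0.72] [-6.53 -7.22]
14 [-0.21 -0.75] [-6.74 -7.97]
15 [-0.17 -0.75] [-6.91 -8.72]
16 [-0.11 -0.77] [-7.02 -9.49]
17 [-0.06 -0.77] [ -7.08 -10.26]
18 [-0.01 -0.77] [ -7.09 -11.03]
19 [ 0.04 -0.77] [ -7.05 -11.8 ]
20 [ 0.08 -0.77] [ -6.97 -12.57]
21 [ 0.14 -0.76] [ -6.83 -13.33]
22 [ 0.19 -0.74] [ -6.64 -14.07]
23 [ 0.24 -0.74] [ -6.4  -14.81]
24 [ 0.28 -0.72] [ -6.12 -15.53]
```

View pics/s2.png

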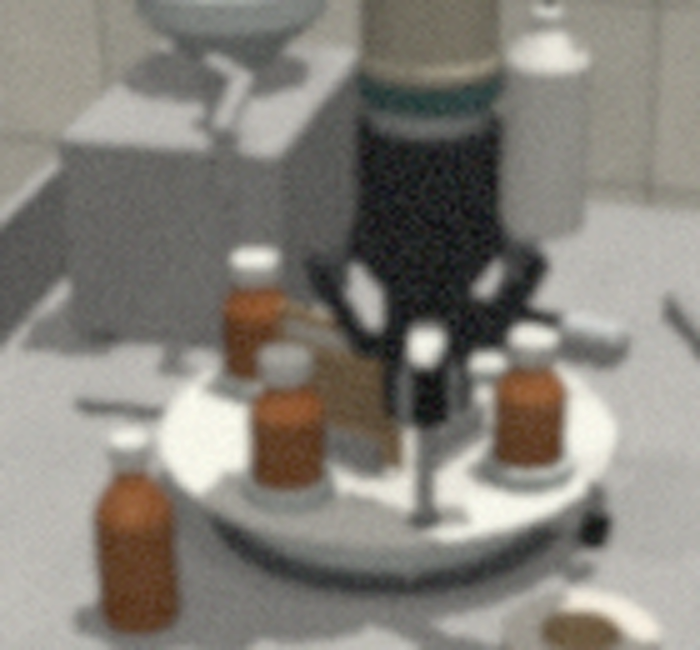

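The knob is gripped (width 19 mm, light force). Turning the first half.

Call:
{"api": "carry_out", "payload": {
  "rows": [
    [[-1,-0.7,-0.33,0,0.065],[-1,-0.67,-0.38,0,0.065],[-1,-0.65,-0.42,0,0.065],[-1,-0.62,-0.46,0,0.065],[-1,-0.59,-0.5,0,0.065],[-1,-0.55,-0.53,0,0.065],[-1,-0.52,-0.58,0,0.065],[-1,-0.48,-0.6,0,0.065],[-1,-0.44,-0.64,0,0.065],[-1,-0.4,-0.66,0,0.065],[-1,-0.35,-0.69,0,0.066],[-1,-0.3,-0.71,0,0.066]]
  ]
}}

```text
clock: 6.5
position: [0.5064, -0.168, 0.1167]
ee_rot: [0.0, 0.827, 0.562, 0.001]
contact_force: [1.8, 4.0, 3.5]
width: 0.0191
```

Call:
{"api": "carry_out", "payload": {
  "rows": [
    [[-1,-0.26,-0.72,0,0.065],[-1,-0.21,-0.75,0,0.065],[-1,-0.17,-0.75,0,0.065],[-1,-0.11,-0.77,0,0.065],[-1,-0.06,-0.77,0,0.065],[-1,-0.01,-0.77,0,0.065],[-1,0.04,-0.77,0,0.065],[-1,0.08,-0.77,0,0.065],[-1,0.14,-0.76,0,0.065],[-1,0.19,-0.74,0,0.065],[-1,0.24,-0.74,0,0.065],[-1,0.28,-0.72,0,0.065]]
  ]
}}

```text
clock: 7.7
position: [0.508, -0.2576, 0.1166]
ee_rot: [0.0, 0.552, 0.834, 0.001]
contact_force: [-1.6, 17.2, 10.9]
width: 0.019
```

Call:
{"api": "carry_out", "payload": {
  "rows": [
    [[-1,0,0,0,0],[-1,0,0,0,0]]
  ]
}}

```text
clock: 7.9
position: [0.5079, -0.2572, 0.1166]
ee_rot: [-0.0, 0.553, 0.833, 0.002]
contact_force: [0.9, 6.1, 6.0]
width: 0.019
```

The chord measures 166.7 mm, which is 89.9° of turn. I'll release, lift and look.

Call:
{"api": "carry_out", "payload": {
  "rows": [
    [[0,0,0,0,0],[0,0,0,0,0],[0,0,0,0,0],[0,0,0,0,0],[0,0,0,2,0],[0,0,0,4,0],[0,0,0,4,0],[0,0,0,2,0],[0,-2,4,0,-0.1],[0,-2,4,0,-0.1],[0,-2,4,0,-0.1],[0,-2,4,0,-0.1]]
  ]
}}

```text
clock: 9.1
position: [0.4264, -0.0977, 0.2352]
ee_rot: [0.0, 0.709, 0.705, 0.0]
contact_force: [1.2, 1.2, 0.8]
width: 0.0427
```

```bash
python3 v.py side 190 110 330 240 5 s3.png;python3 v.py top 290 125 420 250 5 t3.png
```

```text
(no output)
```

View pics/s3.png

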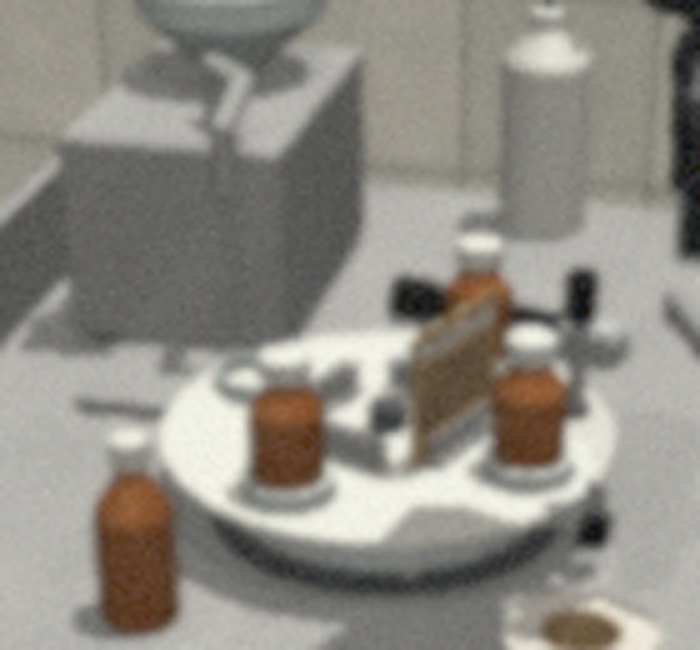

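View pics/t3.png

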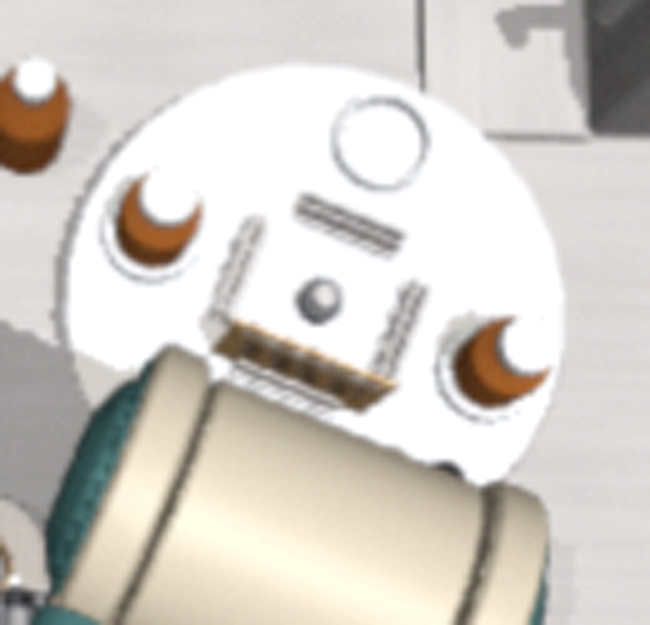

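The three other bottles and the empty slots are exactly where the stations were before (e.g. bottle cap at crop (170,195)). The card now stands across the front at crop (315,360), so the disc is clicked in. Now over to the clip.

Call:
{"api": "carry_out", "payload": {
  "rows": [
    [[0.5,0.3,1.0,0,-0.12],[0.5,0.6,2.2,0,-0.13],[0.5,0.6,2.2,0,-0.13],[0.5,0.7,2.2,0,-0.13],[0.5,0.7,2.2,0,-0.13],[0.5,0.7,2.2,0,-0.13],[0.5,0.7,2.2,0,-0.13],[0.5,0.7,2.2,0,-0.13],[0.5,0.7,2.2,0,-0.13],[0.5,0.7,2.2,0,-0.13],[0.5,0.7,2.2,0,-0.13],[0.5,0.3,2.0,0,-0.11]]
  ],
  "force": 30
}}

```text
clock: 10.4
position: [0.503, 0.1517, 0.2352]
ee_rot: [0.0, 1.0, 0.018, 0.001]
contact_force: [-0.4, -0.6, -0.2]
width: 0.064
```

Call:
{"api": "carry_out", "payload": {
  "rows": [
    [[0.5,0,0,0,0],[0.5,0,0,0,0]]
  ]
}}

```text
clock: 10.6
position: [0.5018, 0.1507, 0.235]
ee_rot: [0.001, 1.0, 0.021, -0.0]
contact_force: [0.1, 0.6, 0.7]
width: 0.064
```

```bash
python3 v.py side 200 150 330 290 4.2 s4.png
```

```text
(no output)
```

View pics/s4.png

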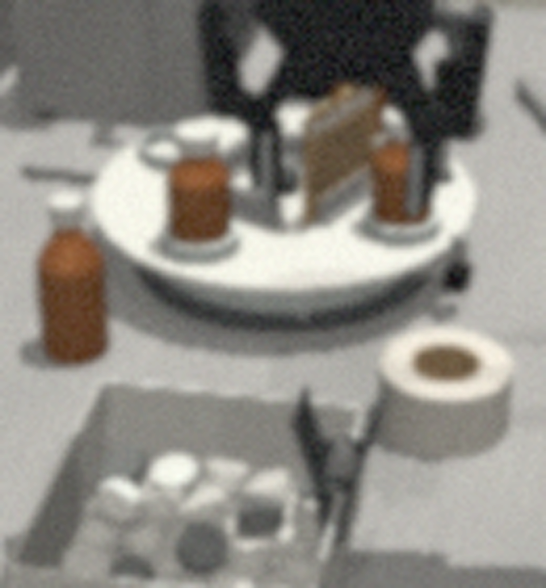

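The fingertips at crop (268,205) and (420,205) straddle the clip, whose tails are at (305,395) and (380,390). Descending with a small correction.

Call:
{"api": "carry_out", "payload": {
  "rows": [
    [[0.5,-0.1,0.15,-2,0],[0.5,0,0,-3,0],[0.5,0,0,-3,0],[0.5,0,0,-2.5,0],[0.5,0,0,-1.5,0],[0.5,0,0,-1.2,0],[0.5,0,0,-1.0,0],[0.5,0,0,0,0],[0.5,0,0,0,0]]
  ]
}}

```text
clock: 11.55
position: [0.5009, 0.1525, 0.0938]
ee_rot: [-0.0, 1.0, 0.02, 0.0]
contact_force: [1.2, 0.2, -0.0]
width: 0.0639
```

```bash
python3 v.py side 230 200 330 290 6 s5.png
```

```text
(no output)
```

View pics/s5.png

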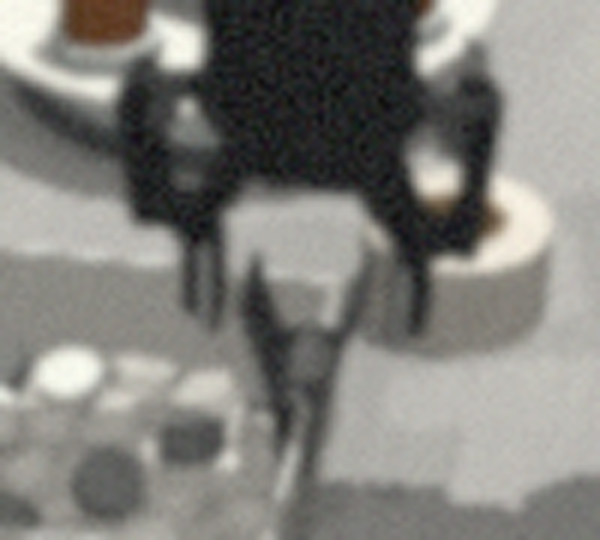

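The fingers (crop x 205 and 415) are centred on the clip (x 308), with the tips just above barrel level. Squeezing.

Call:
{"api": "carry_out", "payload": {
  "rows": [
    [[-1,0,0,0,0],[-1,0,0,0,0],[-1,0,0,0,0],[-1,0,0,0,0],[-1,0,0,0,0],[-1,0,0,0,0],[-1,0,0,0,0],[-1,0,0,0,0],[-1,0,0,0,0]]
  ],
  "force": 30
}}

```text
clock: 12.5
position: [0.5005, 0.1527, 0.0933]
ee_rot: [0.0, 1.0, 0.02, 0.0]
contact_force: [-0.4, -0.4, -0.4]
width: 0.0223
```

```bash
python3 v.py side 230 200 330 290 6 s6.png
```

```text
(no output)
```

View pics/s6.png

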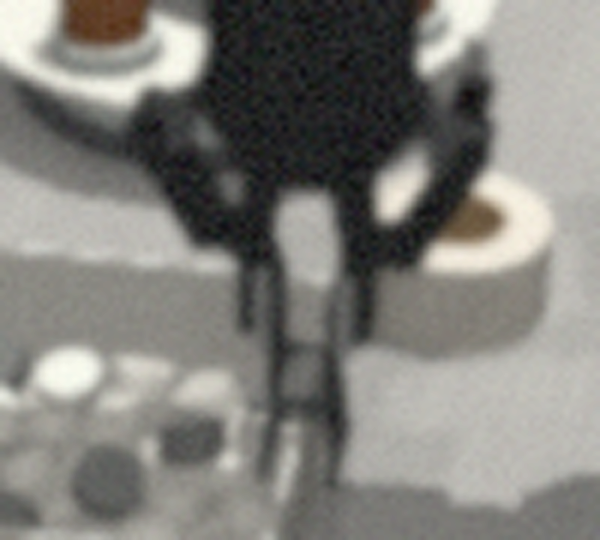

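The jaws gape on both sides of the wall at crop (268,475) and (335,480), and the clip sank a little. Lifting straight up.

Call:
{"api": "carry_out", "payload": {
  "rows": [
    [[-1,0,0,0.5,0],[-1,0,0,1,0],[-1,0,0,1.5,0],[-1,0,0,2,0],[-1,0,0,2,0],[-1,0,0,2,0],[-1,0,0,2,0],[-1,0,0,2,0],[-1,0,0,0.5,0],[-1,0,0,0,0]]
  ]
}}

```text
clock: 13.55
position: [0.501, 0.1528, 0.2295]
ee_rot: [-0.0, 1.0, 0.02, 0.001]
contact_force: [-1.2, -0.2, -1.1]
width: 0.0221
```

```bash
cat > m.py <<'E'
import sys
from h import *
tag=sys.argv[1]
a=grab('side');b=grab('top')
np.savez('pics/%s.npz'%tag,**{k+n:np.array(p[k]) for n,p in(('a',a),('b',b)) for k in('image','camera_matrix','k1','eye','attitude')})
def c(p,x0,y0,x1,y1,f,n):
    i=p['image'][y0:y1,x0:x1,::-1]
    cv2.imwrite('pics/'+n,cv2.convertScaleAbs(cv2.resize(i,None,fx=f,fy=f,interpolation=cv2.INTER_CUBIC),alpha=1.5))
c(a,220,130,340,290,3.75,'s'+tag+'.png'); c(b,180,130,420,250,3.25,'t'+tag+'.png')
E
python3 m.py 7; python3 -c "
from rig import telemetry as t; print(t.get_state())"
```

```text
{'clock': 13.65, 'qpos': array([ 1.63169446e-01,  1.99855644e-01,  1.61860033e+00, -5.46992001e-06,
        1.32436178e+00,  1.23162049e-01]), 'qd': array([-5.80255475e-05,  1.13320545e-02,  1.16933707e-02, -1.17620243e-03,
       -6.55834632e-04,  4.16076788e-05]), 'effort': array([ 1.34889252e-02, -3.78064442e+01, -2.50803530e+01,  3.20491519e-03,
       -2.51092744e-02,  2.11489919e-05]), 'position': array([0.49985795, 0.15262544, 0.22768249]), 'ee_rot': array([ 9.00215029e-05,  9.99799732e-01,  2.00030292e-02, -6.05903427e-04]), 'contact_force': array([-0.30989038,  0.05007343, -0.07023396]), 'moment': array([-0.01935369, -0.04837352,  0.01964456]), 'width': 0.022314220581503286}
```

View pics/s7.png

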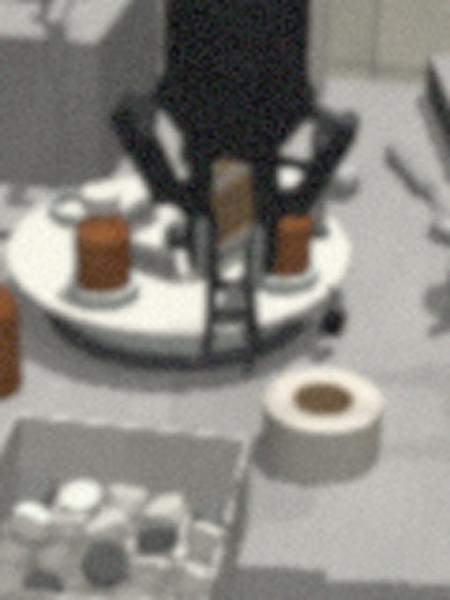

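View pics/t7.png

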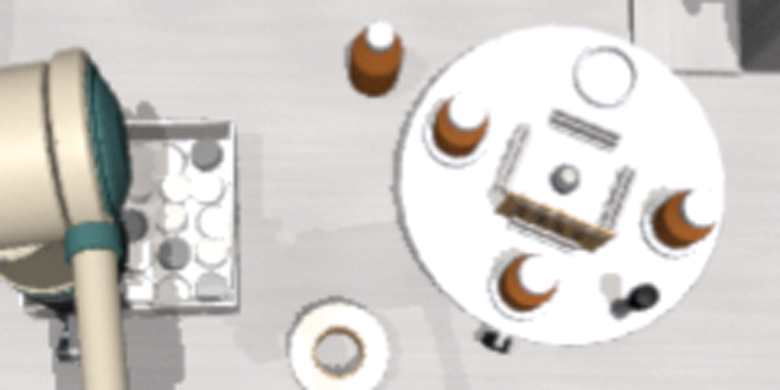

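Clip is off the tub, held open (lips at side crop (207,362), (250,368)), and the top view gives a free sight of the card, with its top edge from about (500,197) to (615,235). Measuring the clip in the hand and the card.

```bash
python3 - <<'E'
import numpy as np,cv2
z=np.load('pics/7.npz')
def c(i,x0,y0,x1,y1,f,n):
    cv2.imwrite('pics/'+n,cv2.convertScaleAbs(cv2.resize(i[y0:y1,x0:x1,::-1],None,fx=f,fy=f,interpolation=cv2.INTER_CUBIC),alpha=1.6))
c(z['imagea'],260,175,305,235,10,'s7z.png'); c(z['imageb'],320,175,380,225,10,'t7z.png')
E
```

```text
(no output)
```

View pics/s7z.png

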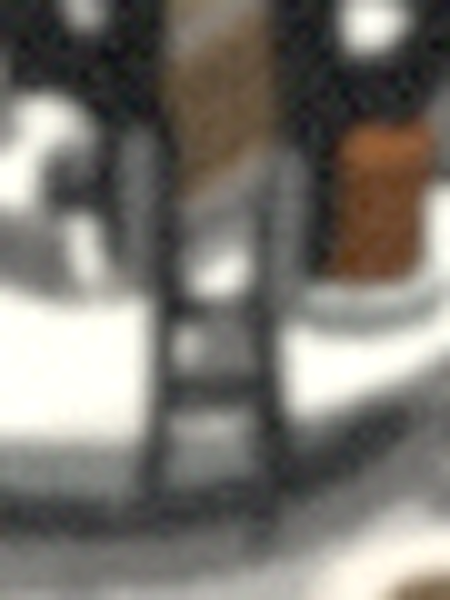

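View pics/t7z.png

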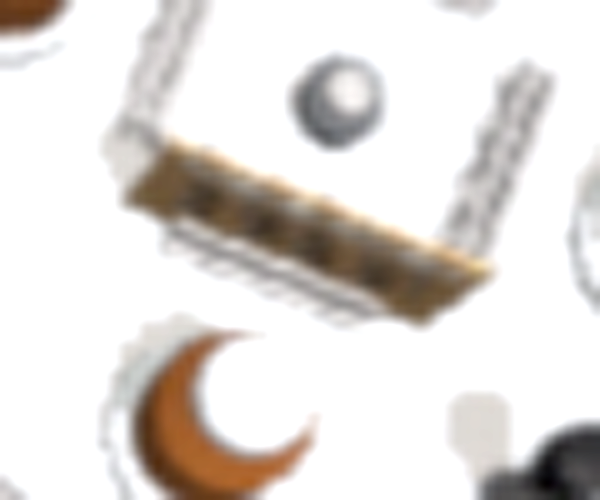

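```bash
python3 - <<'E'
from h import *
np.set_printoptions(precision=4,suppress=True)
z=np.load('pics/7.npz')
a={k:z[k+'a'] for k in('camera_matrix','k1','eye','attitude')};b={k:z[k+'b'] for k in('camera_matrix','k1','eye','attitude')}
for p in(a,b):p['k1']=float(p['k1'])
T=lambda x,y:(320+(x+.5)/10-.5,175+(y+.5)/10-.5)
S=lambda x,y:(260+(x+.5)/10-.5,175+(y+.5)/10-.5)
S3=lambda x,y:(190+(x+.5)/5-.5,110+(y+.5)/5-.5)
def aty(p,uv,y):
    o,v=ray(p,uv);return o+v*(y-o[1])/v[1]
print('barrel c',aty(a,S(222,345),.1526))
for n,q in(('lipL',(150,510)),('lipR',(262,545))): print(n,aty(a,S(*q),.1726),aty(a,S(*q),.1526))
for y in(.1726,.1526,.1326): print('pred barrel proj at z=.237',[(np.array(proj(a,[.5,y,zz]))-[260,175])*10 for zz in(.237,.200)])
e=[atz(b,T(166,145),.142),atz(b,T(492,270),.142)]
d=e[1]-e[0];print('card ends',e,np.hypot(*d[:2]),np.degrees(np.arctan2(d[1],d[0])),'mid',(e[0]+e[1])/2)
m2=tri([ray(b,T(329,207.5)),ray(a,S3(459,317))]);print('tri mid',m2)
for t,s in(((166,145),(502,290)),((492,270),(415,345))):print(tri([ray(b,T(*t)),ray(a,S3(*s))]))
for t,s in(((166,145),(415,345)),((492,270),(502,290))):print(tri([ray(b,T(*t)),ray(a,S3(*s))]))
E
```

```text
barrel c [0.5013 0.1526 0.2156]
lipL [0.5122 0.1726 0.1856] [0.5164 0.1526 0.1731]
lipR [0.4882 0.1726 0.1803] [0.4918 0.1526 0.1677]
pred barrel proj at z=.237 [array([205.8156, 295.8539]), array([203.3669, 452.8579])]
pred barrel proj at z=.237 [array([225.2418, 250.7648]), array([222.4457, 405.7127])]
pred barrel proj at z=.237 [array([243.9277, 207.3961]), array([240.8156, 360.3158])]
card ends [array([ 0.5865, -0.1528,  0.142 ]), array([ 0.5559, -0.2359,  0.142 ])] 0.08847617794575931 -110.18570037220978 mid [ 0.5712 -0.1943  0.142 ]
tri mid (array([ 0.5718, -0.1952,  0.1377]), [np.float64(0.0002217219759552716), np.float64(0.00022172197595518649)])
(array([ 0.558 , -0.1476,  0.1815]), [np.float64(0.0197965652984473), np.float64(0.019796565298447266)])
(array([ 0.5869, -0.2456,  0.0913]), [np.float64(0.021659753612221427), np.float64(0.021659753612221284)])
(array([ 0.588 , -0.1536,  0.1368]), [np.float64(0.00048681480065885087), np.float64(0.00048681480065862704)])
(array([ 0.5551, -0.2366,  0.1391]), [np.float64(0.0013145020368888437), np.float64(0.001314502036888809)])
```

The card edge middle is at (0.5715,-0.195,~0.140), with the edge along 69.8°. The clip barrel is 12 mm below the TCP and the lips about 47 mm below. I'll carry it over the card, high.

Call:
{"api": "carry_out", "payload": {
  "rows": [
    [[-1,0.2,-1,0.5,-0.02],[-1,0.5,-2.5,0.5,-0.04],[-1,0.7,-3.3,0.5,-0.04],[-1,0.7,-3.5,0,-0.04],[-1,0.7,-3.5,0,-0.04],[-1,0.7,-3.5,0,-0.04],[-1,0.7,-3.5,0,-0.04],[-1,0.7,-3.5,0,-0.04],[-1,0.7,-3.5,0,-0.04],[-1,0.7,-3.3,0,-0.03],[-1,0.5,-2.5,0,-0.02],[-1,0.3,-1.2,0,-0.01]]
  ]
}}

```text
clock: 14.85
position: [0.5712, -0.1983, 0.2423]
ee_rot: [0.0, 0.984, -0.181, -0.001]
contact_force: [0.3, 0.2, -0.6]
width: 0.0223
```

Call:
{"api": "carry_out", "payload": {
  "rows": [
    [[-1,0,0,0,0],[-1,0,0,0,0]]
  ]
}}

```text
clock: 15.05
position: [0.5709, -0.1945, 0.2429]
ee_rot: [-0.001, 0.984, -0.179, -0.001]
contact_force: [0.4, 1.4, -0.0]
width: 0.0226
```

```bash
python3 v.py side 215 110 315 210 6 s8.png;python3 v.py top 290 125 420 250 5 t8.png
```

```text
(no output)
```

View pics/s8.png

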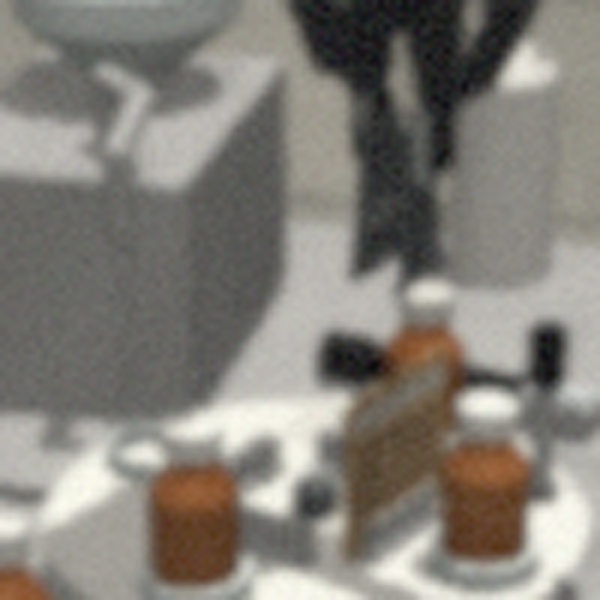

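View pics/t8.png

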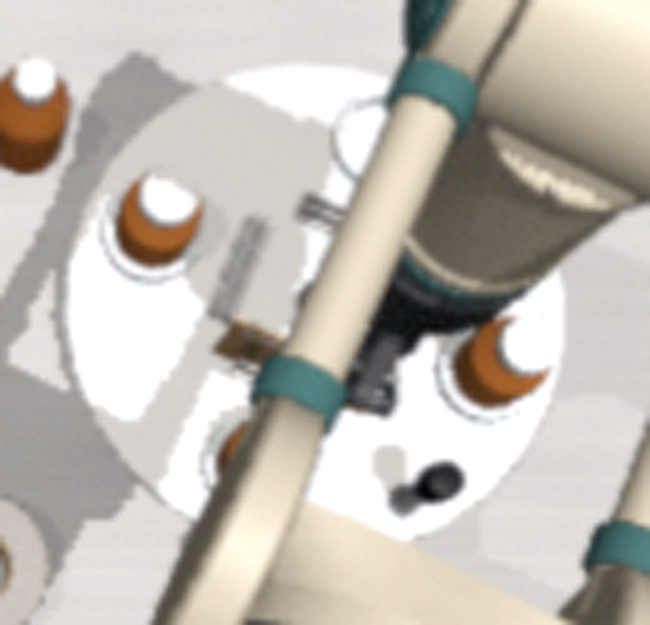

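```bash
cat > ov.py <<'E'
import sys
from h import *
o=sys.argv[1]; dz=float(sys.argv[2]) if len(sys.argv)>2 else -.012
s=telemetry.get_state();p=grab('side')
x0,y0,f=215,110,7
i=cv2.convertScaleAbs(cv2.resize(p['image'][y0:y0+85,x0:x0+100,::-1],None,fx=f,fy=f,interpolation=cv2.INTER_CUBIC),alpha=1.5)
raw=i.copy()
def ln(A,B,c):
    q=[tuple(np.round((proj(p,X)-[x0,y0]+.5)*f).astype(int).tolist()) for X in(A,B)]; cv2.line(i,q[0],q[1],c,1)
M=rot(s['ee_rot']);tx=M[:,0];ty=M[:,1];P=np.array(s['position'])
B=P+[0,0,dz]
ln(B-ty*.02,B+ty*.02,(0,0,255))
for sg in(-1,1):
    L=B+sg*tx*.0105-[0,0,.036]; ln(L-ty*.02,L+ty*.02,(0,255,0)); ln(L+ty*.02,B+ty*.02+sg*tx*.011,(0,255,0));ln(L-ty*.02,B-ty*.02+sg*tx*.011,(0,255,0))
c=np.array([.5715,-.195,.142]);d=np.array([np.cos(np.radians(69.8)),np.sin(np.radians(69.8)),0])
ln(c-d*.045,c+d*.045,(255,0,0));ln(c,c-[0,0,.03],(255,0,0))
cv2.imwrite('pics/'+o,i);cv2.imwrite('pics/raw_'+o,raw)
yaw=np.degrees(np.arctan2(tx[1],tx[0]));v=c-B;print('pos',P,'yaw',yaw,'card in clip',v@tx,v@ty,v[2],'tilt',M[:,2],s['contact_force'],s['width'])
E
python3 ov.py o8.png
```

```text
pos [ 0.57110997 -0.19383177  0.24330806] yaw -20.552800654629607 card in clip 0.0008408111101230215 0.0010203156596121146 -0.08930806331805288 tilt [-4.37417024e-04  9.21789932e-04 -9.99999479e-01] [-0.09486956  0.21964879 -1.07616754] 0.022403493144079703
```

View pics/o8.png

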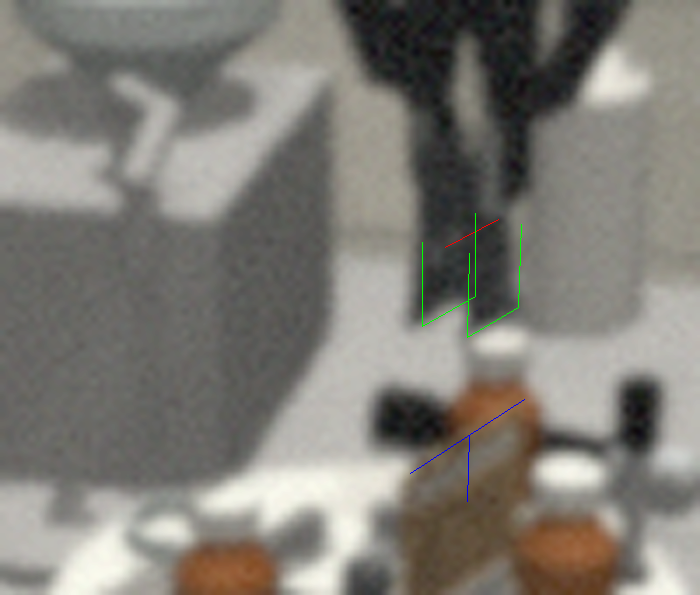

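View pics/raw_o8.png

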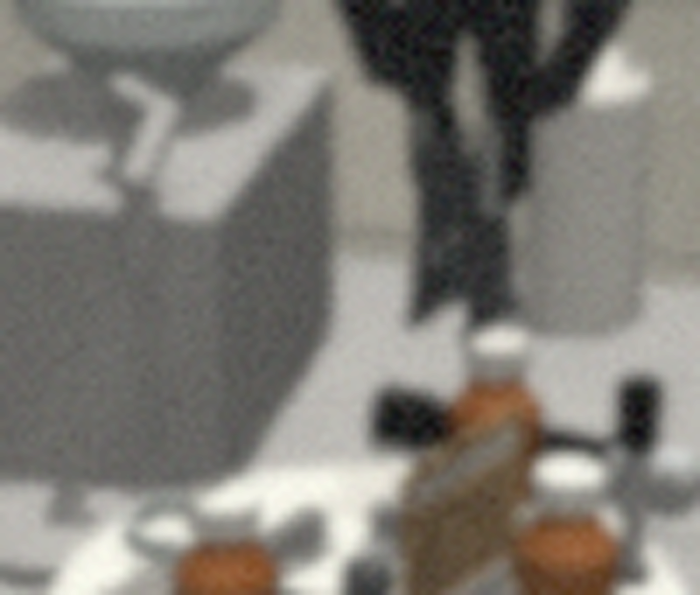

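The overlay agrees within about 2 mm, with the actual clip perhaps 2 mm towards +x (left in the picture). Lowering to just above the edge and checking again.

Call:
{"api": "carry_out", "payload": {
  "rows": [
    [[-1,-0.1,0,-0.5,0],[-1,0,0,-1,0],[-1,0,0,-1,0],[-1,0,0,-0.8,0],[-1,0,0,-0.5,0],[-1,0,0,-0.2,0],[-1,0,0,0,0],[-1,0,0,0,0]]
  ]
}}

```text
clock: 16.0
position: [0.5707, -0.1955, 0.2036]
ee_rot: [0.0, 0.984, -0.179, 0.0]
contact_force: [-0.0, -0.9, -0.5]
width: 0.0224
```

```bash
python3 ov.py o9.png
```

```text
pos [ 0.57073077 -0.19545597  0.20362227] yaw -20.63086578185716 card in clip 0.0005206047549195825 -0.0007007602518599131 -0.049622272603059264 tilt [ 7.07352255e-04 -3.30817243e-04 -9.99999695e-01] [-0.02018972 -0.92782442 -0.54278359] 0.022372132506107388
```

View pics/raw_o9.png

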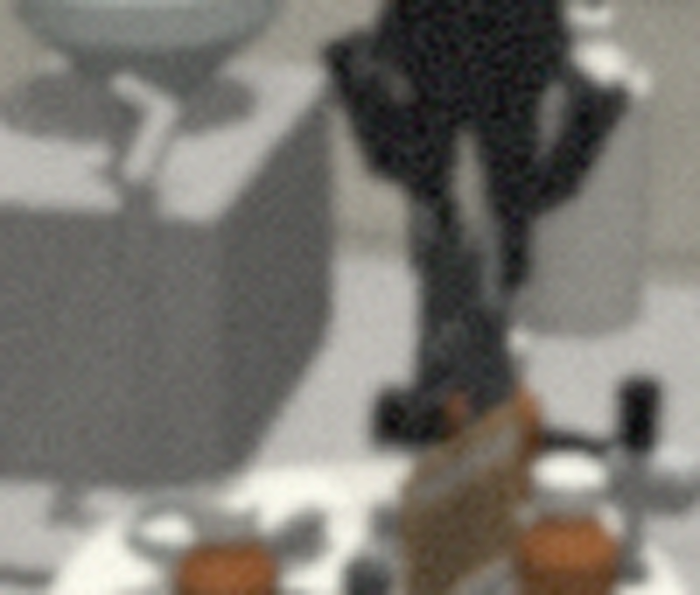

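View pics/o9.png

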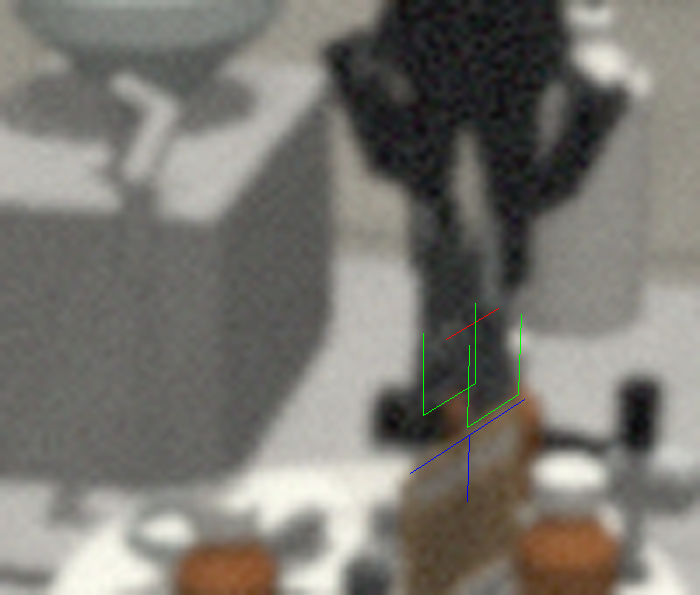

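The lips are just above the edge and in line with it. Lowering gently in two steps.

Call:
{"api": "carry_out", "payload": {
  "rows": [
    [[-1,0,0,-0.3,0],[-1,0,0,-0.4,0],[-1,0,0,-0.4,0],[-1,0,0,-0.4,0],[-1,0,0,-0.2,0],[-1,0,0,0,0],[-1,0,0,0,0]]
  ]
}}

```text
clock: 16.75
position: [0.5705, -0.1953, 0.1863]
ee_rot: [0.0, 0.984, -0.179, 0.0]
contact_force: [0.7, -0.0, -0.2]
width: 0.0227
```

```bash
python3 ov.py o10.png
```

```text
pos [ 0.57053931 -0.19531091  0.1863154 ] yaw -20.626775591911727 card in clip 0.0007852558007796122 -0.0006308743494049131 -0.03231540005444883 tilt [ 1.09227199e-04 -8.96699662e-05 -9.99999990e-01] [ 0.74353301 -0.0431658  -0.19129641] 0.02265319641416329
```

View pics/raw_o10.png

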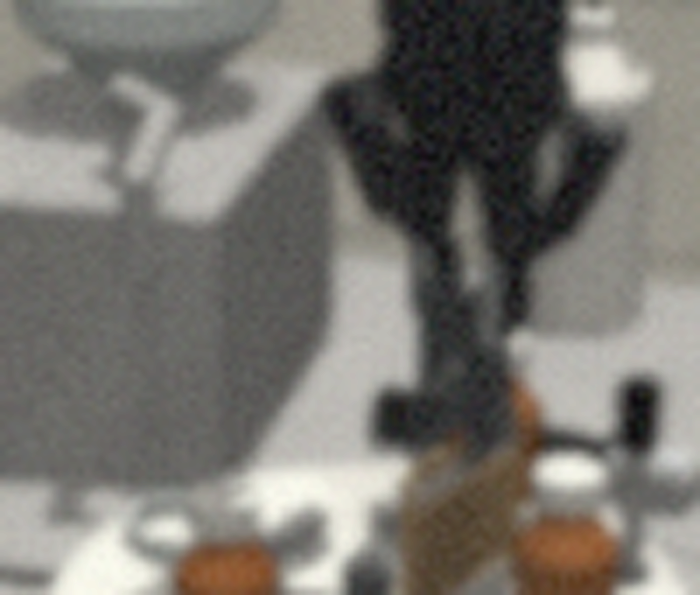

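The front jaw now covers part of the card face (crop (490,450)), the back jaw is behind the edge, and there is no contact force. Lowering the rest.

Call:
{"api": "carry_out", "payload": {
  "rows": [
    [[-1,0,0,-0.3,0],[-1,0,0,-0.4,0],[-1,0,0,-0.4,0],[-1,0,0,-0.3,0],[-1,0,0,-0.1,0],[-1,0,0,0,0],[-1,0,0,0,0],[-1,0,0,0,0]]
  ]
}}

```text
clock: 17.6
position: [0.5706, -0.1954, 0.1715]
ee_rot: [0.0, 0.984, -0.179, 0.0]
contact_force: [-1.1, -0.4, 0.4]
width: 0.0225
```

```bash
python3 ov.py o11.png;python3 v.py top 290 125 420 250 5 t11.png
```

```text
pos [ 0.57060659 -0.19536524  0.17154895] yaw -20.630850854513675 card in clip 0.0006973902380237027 -0.0006573417592804809 -0.017548954547400797 tilt [ 5.20372715e-04 -2.40909837e-04 -9.99999836e-01] [-1.12086335 -0.44415424  0.36169325] 0.0224642903234167
```

View pics/raw_o11.png

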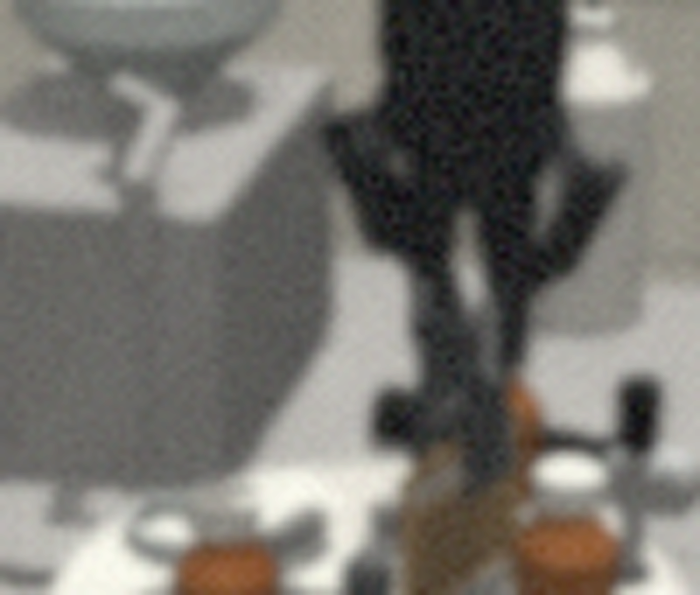

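View pics/o11.png

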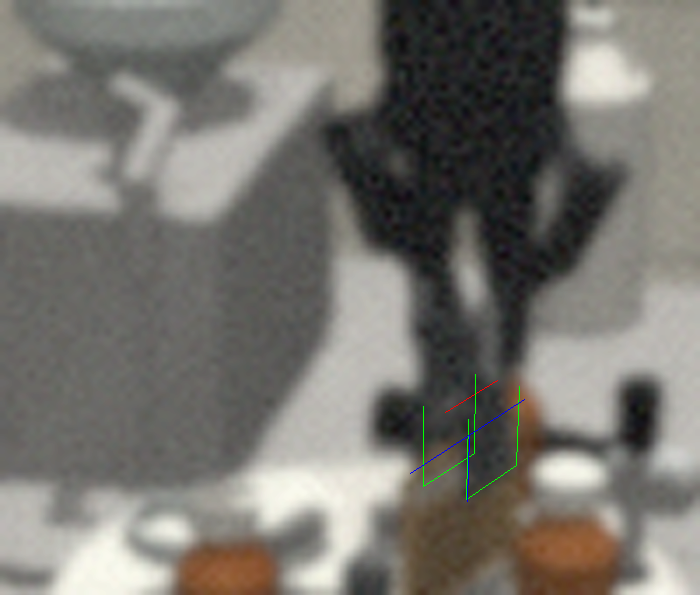

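View pics/t11.png

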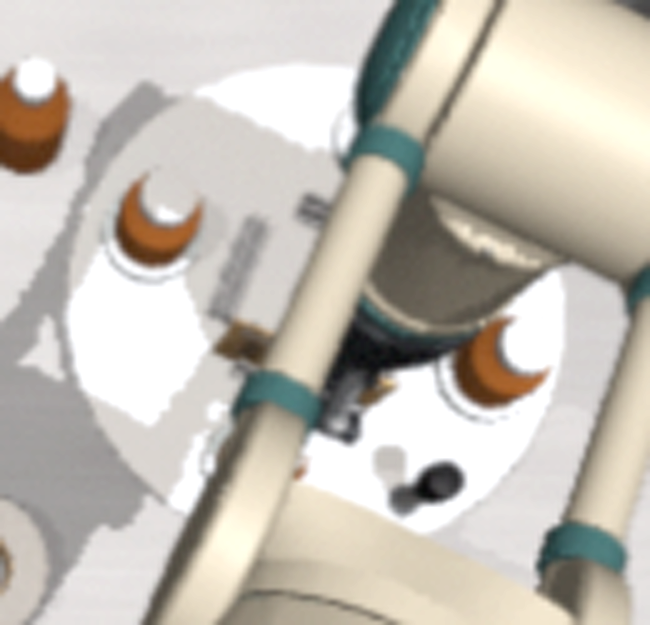

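The front jaw's lower end (crop (475,490)) sits about 17 mm below the card's edge, the back jaw is behind it, and the force stays at noise level. In the top view the disc and bottles are unchanged. Handing in.

```bash
python3 -c "
from rig import manip, telemetry as t
s=t.get_state();print(s['position'],s['contact_force'],s['width'],s['clock'])
print(manip.sign_off())"
```

```text
[ 0.57055829 -0.19534023  0.17150487] [-0.66578924 -1.21330109 -0.37506026] 0.022737973851958367 17.7
the job is handed in; nothing more can be done
None
```

The job is handed in at 17.7 s, with the arm holding the clip squeezed open over the middle of the card's top edge.

- **Carousel:** I gripped the black handle and turned it 89.9° counterclockwise (worked out from how far the gripper moved). After release, the bottles and empty card slots lined up with the old station positions in the top view, and the card stood at the front. That is how I know it clicked in; the joint angle is not reported.
- **Clip:** I squeezed it with 30 N and lifted it straight off the tub wall. Width stayed steady at about 22.5 mm throughout.
- **Final pose:** From the camera measurements and the arm's reading:

| Check | Value | Allowed |
|---|---|---|
| Card edge off mid-gape | 0.7 mm | 8 mm |
| Card edge off the clip's middle, along the edge | 0.7 mm | 25 mm |
| Card edge below barrel axis | 17.5 mm | 5–31 mm |
| Clip angle to the edge | 0.4° | about 14° |

- **Contact with the card:** The last side picture shows the front jaw in front of the card face and nothing suggests the clip is touching. The back jaw is largely hidden. The wrist force was about 1.4 N, similar to its free-air noise, so it cannot rule out a very light touch.
- **Disagreements:** The card height I triangulated was 137 to 139 mm against the stated 142 mm, and I used the stated height. The picture overlays of the clip and card differed from my model by 2 to 3 mm. Both are roughly in line with the 2 mm calibration.
- **Bystanders:** I did not re-measure the other items at the end. I saw no contact with them, and those still visible in the last pictures, such as the spare bottle, had not moved.

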